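# Draw out the handled fruit dish and turn it to the guest

### The arm

A 6-joint arm with a two-finger parallel gripper is mounted at the origin on a cart in front of the work surface, level with it; the furniture and walls round the work are solid. World frame = base frame: x ahead of the robot, y to its left, z up, the work surface at z = 0. Lengths are in mm, angles in rad, forces in N, time in s.
With the tool pointing down it reaches from about 350 to 875 mm from the base axis. Payload 4.2 kg.
Tool frame: the origin (TCP) lies on the mounting face of the last link; the fingertips stand 173 mm ahead of it and the grasp point (between the pads) lies grip_point_offset ahead of it (grip_point_offset is the distance from the TCP to the grasp point, in mm); z points along the fingers, y is the line along which they close (so a half turn about z gives the same grasp; the last joint's range is limited). The gripper opens to 85 mm and grips with 20 to 120 N. Pads are 22 mm wide; open, the fingers measure 114 mm over their backs; the gripper's body (76 mm by 85 mm) begins 54 mm behind the grasp point. The pads swing forward as they close: fully open they stand 13 mm farther back than shut.
Start: joints at [1.394, 0.385, 0.008, 0, -1.194, -0.259], TCP at [263.801, 566.576, 404.712] pointing down, gripper open.
Joint ranges: [-3.14, 3.14], [-1.21, 2.06], [-1.07, 1.41], [-3.16, 2.05], [-2.99, -0.16], [-3.1, 3.1]. Speed limits (rad/s): [2.79, 2.79, 3.14, 3.14, 3.14, 3.14].

### API

Orientations are given as a unit quaternion [x, y, z, w].
In Python, from bench import read_state, get_image, job_done, recognise, place_of, grip_point_offset gives the robot as it stands. The module is installed in compiled form; this text tells all that it offers.
- The arm moves only by the tool carry_out, never from a script. Its arguments are lists of equal length, an entry for each row: "slide": the shift along the tool's x, y, z in m, a list of three; "roll": the turn about the tool's z in degrees; "claw": the finger opening in m, from 0 to 0.0854. A call has 1 to 8 rows; each row is the pose to reach, as a shift and turn from the pose commanded when the call began, along the tool's axes at that moment; what a row does not reach only later rows make up. A row lasts 1/8 s, in which the tool goes at most 62.5 mm and 10.7 degrees, less where a joint would pass 70% of its speed; a pose out of reach is approached as far as the arm can. A call with a gripper value outside its range is refused whole. The fingers move at their own pace and stop on an object; the grip force is fixed at half the most. Time passes only in rows, so rows that repeat a pose let the fingers close. It gives the time, the measured TCP pose, the force, the opening and the grip force at its end, in the units of the state.
- read_state(): the state, without advancing time (a new reading comes with each control period).
- get_image(name): name is "scene" or "side" or "wrist"; returns a dict with "img" (384x512x3 uint8, red, green, blue), "z_map" (384x512 float32, mm along the optical axis (not along the pixel's ray), 0 where there is no reading), "mtx" (3x3 intrinsics, pixels), "world_from_camera" (4x4, takes a point from camera to world coordinates); the wrist camera has in their place "T_tool_cam" (4x4, takes a point from camera to tool coordinates, whose origin is the TCP and whose axes are the flange's). Camera axes: x right, y up, looking along -z (the intrinsics and any distortion apply to the point x, -y, -z); pixel columns grow to the right and rows downward; lengths in mm; the calibration is good to about 2 mm. A picture is of the moment at which its call begins: read the wrist's pose just before it.
- job_done(): hands the job in; it is judged then, once.
Trained networks look in a picture, given as the dict that the camera call returned (one of the last four; its "shot" number tells which), for a name from the list of things; names that differ only in an ending like _2 or _b are one class to them, and where a whole thing is asked for, a point or a joint stands for the part that bears it (a point fixed in the world has none). Each returns a list of dicts, best first, with "conf" (0 to 1); they miss things now and then, are a little off and sometimes report something else, mostly with a low value. They report only what shows in the picture. A call takes as long as a camera call. They do not tell look-alikes from the thing itself.
- recognise(picture, thing): "at" ([column, row] in pixels, amid what is visible of it).
- place_of(picture, thing): "at" ([column, row] in pixels: a listed point, or the origin of a listed thing).
The state is a dict: "clock": time; "joints": joint angles; "joint_vel": joint speeds; "joint_efforts": joint torques, N m; "position": TCP position; "ee_rot": TCP orientation; "contact_force": force on the tool from outside, world axes, zero at the start; "wrist_torque": the same for the moment, N m; "gripper_width": finger opening in mm; "grasp_force": force on a finger pad.
Only numpy, scipy, OpenCV 4.12 (cv2) and the standard library are available. Lean on these libraries where they do the work, as an engineer would, in place of code of your own. Each camera call takes 0.05 s, during which the arm holds its last target. There are 200 camera calls.

### The job

A round dish with an arched carrying handle and a lime lying loose in its middle is tucked part-way under the low wooden shelf. Take it by its handle, draw it straight out from under the shelf without knocking the shelf, lift it about 10 cm off the worktop and, keeping it level, turn it a quarter turn in front of the shelf, so that its orange tab points along the shelf's length towards the side where the espresso cup stands; move slowly and smoothly, for the lime must stay in the middle all the while, untouched by the fingers. Finish still holding the dish up like that, level and still, and leave everything else where it is.

Things in the scene. Friction and masses are not known exactly. Their poses are not given: they have to be found in the camera images.
- dish: round white dish, 144 mm across, rim 26 mm high, about 280 g; floor slopes up about 9 deg from a flat middle 24 mm across. Origin: centre of its underside; z up; orange tab at its -x side, handle arch spans its y axis. It starts on the worktop, tab away from the shelf, far part (30 mm) under the shelf board: it can be lifted at most 20 mm before its rim meets the board
- dish_grip (a point): centre of the straight wooden grip bar at the top of the dish's arched handle, 115 mm above the dish's underside, right above the dish's middle. The bar lies along the dish's y axis: 54 mm long, 14 mm thick (along dish x), 18 mm high; same axes as the dish. It is rigidly fixed to the dish, which hangs in balance below it
- dish_tab (a point): tip part of the orange thumb tab, 88 mm from the dish's middle on its -x side, 21 mm above its underside; the tab is 26 mm wide and reaches 96 mm from the middle
- dish_middle (a point): middle of the dish's inner floor, 8 mm above its underside
- lime_center (a point): centre of a green lime, 52 x 43 x 42 mm, about 41 g, lying loose in the middle of the dish; its top is about 50 mm above the dish's underside. It rolls away if the dish is tilted or jerked, and hardly stirs if the dish is carried at 30 mm/s or so
- riser: low wooden shelf fixed to the worktop: board 340 mm long (its y), 110 mm deep (its x), underside 48 mm and top 62 mm above the worktop; a panel leg at each end, 296 mm clear between. Origin: on the worktop under its centre; -x is its front (edge at x = -55 mm), where the dish sticks out and is drawn out along -x
- espresso_cup: dark grey and white espresso cup with a handle, 60 x 84 x 53 mm, standing on the worktop 0.15 to 0.30 m to one side of the dish, left or right (about 0.22 m from the shelf's centre along its y). Origin: centre of its underside
- salt_shaker: glass salt shaker with a grey top, 44 mm across, 90 mm high, on the other side of the dish from the cup. Origin: centre of its underside
- egg_timer: red and white egg timer, 59 mm across, 44 mm high, standing on the shelf near its left end. Origin: centre of its underside
- tea_caddy: white tea caddy with a wooden lid, 70 x 70 x 90 mm, standing on the shelf near its right end. Origin: centre of its underside
Things that resemble listed ones, but are neither listed nor needed, are in the scene too. Of the things like the espresso_cup, leave any that is blue; of the rest the larger one is meant.

How it is judged (in metres and radians):
On the way:
1. the dish is out from under the shelf, in front of it, and off the worktop, with the lime in its middle (x of dish in the frame of riser below -0.125 m and height (world z) of dish above 0.006 m and horizontal distance between lime_center and dish_middle below 0.025 m), for 0.1 s.
At the end, for the whole second after the job is handed in: Fingers hold the dish 60-180 mm up, its middle over 125 mm in front of the shelf's centre line, level within 0.1 rad, still (20 mm/s, 0.2 rad/s); tab along the shelf's length within 0.15 rad, to the espresso cup's side; lime within 20 mm of the dish's middle (contact force between the fingers and dish above 0.5 N and height (world z) of dish between 0.06 and 0.18 m and x of dish in the frame of riser below -0.125 m and angle between dish's own z axis and vertical below 0.1 rad and angle between the x axis of dish and the y axis of riser, either way round below 0.15 rad and x of espresso_cup in the frame of dish below -0.05 m and horizontal distance between lime_center and dish_middle below 0.02 m and linear speed of dish below 0.02 m/s and angular speed of dish below 0.2 rad/s); the arm keeps its last pose, push and grip.
It fails at once if the lime rolls away from the dish's middle (over 30 mm) (horizontal distance between lime_center and dish_middle above 0.03 m).
It fails at once if the dish is tilted by more than 0.2 rad (angle between dish's own z axis and vertical above 0.2 rad).
It fails at once if the dish knocks or pries the shelf (over 5 N) (contact force between dish and riser above 5 N).
It fails at once if the lime is touched by the fingers (contact force between the fingers and lime above 0.3 N).
It fails at once if the cup, salt shaker, egg timer or tea caddy is moved by more than 15 mm (distance of any of espresso_cup, salt_shaker, egg_timer, tea_caddy from where it was at the start of the episode above 0.015 m).
It also fails if it takes over 48 s, if anything falls off the work surface, if the arm or the gripper's body presses on something with over 40 N, if the wrist force passes 120 N, or if a joint passes its speed limit or range.

## Working session

There is one attempt and no reset: what is moved stays moved. The work goes in short steps, Python scripts to look and compute and a tool call to move; the robot and the scene stay as the last step left them, time stands still between calls to the robot, and variables do not carry over. Pictures are saved under pics/ and viewed, at most 10 in all, crops included, and the job is handed in when it is done.

Besides the shell and the picture viewer there is one more tool, called after ">>>" in YAML: its name, and indented under it one key for each argument. carry_out: Moves the arm, as the interface text tells. Its arguments: {"type":"object","properties":{"slide":{"type":"array"},"roll":{"type":"array"},"claw":{"type":"array"}},"required":["slide","roll","claw"]}

```bash
mkdir -p pics; cat > h.py <<'E'
import numpy as np, cv2
from bench import *
from scipy.spatial.transform import Rotation as R
def cam(name):
    st=read_state(); p=get_image(name)
    if name=='wrist':
        T=np.eye(4);T[:3,:3]=R.from_quat(st['ee_rot']).as_matrix();T[:3,3]=st['position']
        p['W']=T@p['T_tool_cam']
    else: p['W']=np.array(p['world_from_camera'])
    return p
def ray(p,uv):
    K=p['mtx'];d=np.array([(uv[0]-K[0][2])/K[0][0],-(uv[1]-K[1][2])/K[1][1],-1])
    return p['W'][:3,3],p['W'][:3,:3]@d
def depth(p,uv):
    z=p['z_map'][int(round(uv[1])),int(round(uv[0]))];o,d=ray(p,uv);return o+d*z
def atz(p,uv,z):
    o,d=ray(p,uv);return o+d*(z-o[2])/d[2]
def tri(ps,uvs):
    A=np.zeros((3,3));b=np.zeros(3)
    for p,u in zip(ps,uvs):
        o,d=ray(p,u);d=d/np.linalg.norm(d);M=np.eye(3)-np.outer(d,d);A+=M;b+=M@o
    return np.linalg.solve(A,b)
def save(p,n): cv2.imwrite('pics/'+n+'.png',p['img'][:,:,::-1])
E
python3 - <<'E'
from h import *
np.set_printoptions(precision=1,suppress=True)
print(read_state(),grip_point_offset)
ps=[cam('scene'),cam('side')]
for p,n in zip(ps,['scene','side']):
    save(p,n+'0');print(n,[k for k in p],p['W'][:3,3])
H={'dish':0,'dish_grip':115,'dish_tab':21,'lime_center':29,'riser':0,'espresso_cup':0,'salt_shaker':0,'egg_timer':62,'tea_caddy':62}
for t,z in H.items():
    r=[place_of(p,t) for p in ps]
    for n,p,l in zip('ab',ps,r):
        for e in l[:4]: print(t,n,np.array(e['at']),round(e['conf'],2),atz(p,e['at'],z),depth(p,e['at']))
    if r[0] and r[1]: print('   tri',tri(ps,[r[0][0]['at'],r[1][0]['at']]))
cv2.imwrite('pics/both0.png',cv2.resize(np.hstack([p['img'] for p in ps])[:,:,::-1],(800,300),interpolation=cv2.INTER_AREA))
E
```

```text
{'clock': 0.0, 'joints': array([ 1.4,  0.4,  0. , -0. , -1.2, -0.3]), 'joint_vel': array([ 0.,  0.,  0., -0.,  0., -0.]), 'joint_efforts': array([ -0. , -39.2,  18.8,   4.2,  -0. ,  -0. ]), 'position': array([263.7, 566.4, 403.6]), 'ee_rot': array([ 1. , -0.2, -0. ,  0. ]), 'contact_force': array([0.4, 0.3, 0.6]), 'wrist_torque': array([-0.,  0., -0.]), 'grasp_force': 0.0, 'gripper_width': 85.41559594363662} 154.70000000000002
scene ['img', 'z_map', 'mtx', 'world_from_camera', 'shot', 'W'] [257.  740.5 810.9]
side ['img', 'z_map', 'mtx', 'world_from_camera', 'shot', 'W'] [ 291.1 1011.5  670. ]
dish a [269.4 213.3] 0.91 [505.1 115.5  -0. ] [502.6 121.9   8.4]
dish b [259.6 225. ] 0.65 [512.7  91.6   0. ] [509.6 104.7   9.5]
   tri [497.1 143.5  37. ]
dish_grip a [271.6 184.1] 0.79 [506.  108.5 115. ] [504.2 112.9 119.8]
dish_grip b [260.5 187.4] 0.88 [507.4  99.5 115. ] [503.8 114.8 124.3]
   tri [502.3 119.2 126.8]
dish_tab a [296.3 219.7] 0.89 [421.7 120.2  21. ] [421.4 121.4  22.6]
dish_tab b [293.1 228. ] 0.88 [424.4 115.3  21. ] [423.2 123.   26.6]
   tri [421.6 125.5  28.1]
lime
[... 547 characters left out ...]
8]
espresso_cup b [231.7 271.8] 0.73 [532.3 276.9   0. ] [520.4 313.1  33. ]
espresso_cup b [278.9 288.6] 0.69 [421.7 305.7   0. ] [418.3 324.3  17.6]
   tri [528.8 280.2   2.4]
salt_shaker a [315.2 160.7] 0.76 [ 459.6 -159.7    0. ] [ 453.3 -131.7   25.2]
salt_shaker b [295.5 176.2] 0.6 [ 465.3 -174.6    0. ] [ 459.1 -132.3   23.9]
   tri [ 457.3 -138.    20.1]
egg_timer a [222.1 194.1] 0.88 [634.8 157.2  62. ] [619.3 181.1  92.6]
egg_timer b [200.9 211.8] 0.9 [641.8 153.8  62. ] [630.1 182.5  82.4]
   tri [636.9 158.5  64.4]
tea_caddy a [270.5 153.6] 0.9 [582.1 -61.1  62. ] [572.5 -37.4  84.1]
tea_caddy b [245.4 171.5] 0.71 [588.1 -62.8  62. ] [580.6 -35.5  77.5]
   tri [585.4 -62.7  61.3]
```

View pics/scene0.png

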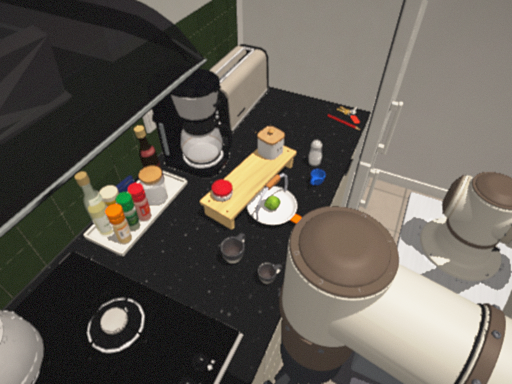

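```bash
python3 - <<'E'
import cv2
a=cv2.imread('pics/scene0.png')[140:320,190:370];cv2.imwrite('pics/crop0.png',cv2.resize(a,(600,600),interpolation=cv2.INTER_CUBIC))
E
```

```text
(no output)
```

View pics/crop0.png

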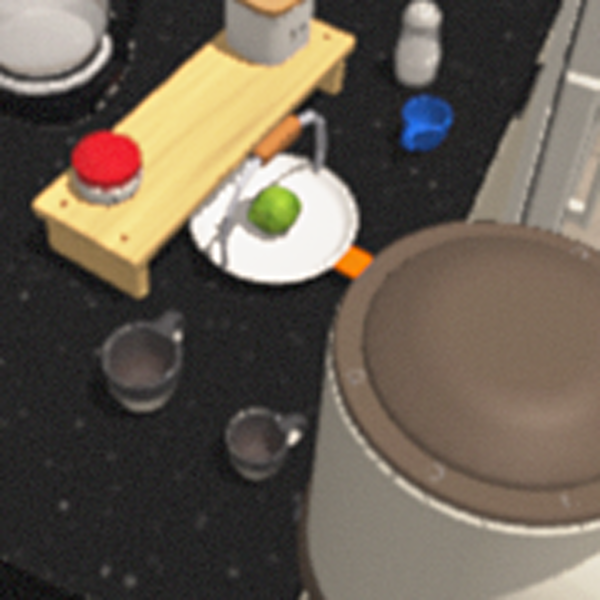

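The scene view shows three cups: dark grey at (237,254), a smaller dark grey one at (270,280), and a blue one at (318,177). The meant cup is the one at (237,254): it isn't blue, it is larger than the other grey one (confirmed in the crop at (142,365) against (258,443)), and it stands on the robot's left (+y) side. The lime is at (272,202), the handle bar at (272,184) and the orange tab at (296,219).

```bash
cat >> h.py <<'E'
def cloud(p):
    v,u=np.mgrid[0:384,0:512];K=p['mtx'];z=p['z_map'];c=np.stack([(u-K[0][2])/K[0][0]*z,-(v-K[1][2])/K[1][1]*z,-z],-1)
    return c@p['W'][:3,:3].T+p['W'][:3,3]
def hsv(p): return cv2.cvtColor(p['img'],cv2.COLOR_RGB2HSV)
def stats(p,board=True):
    C=cloud(p);h=hsv(p);x,y,z=C[...,0],C[...,1],C[...,2];roi=(p['z_map']>0)&(x>330)&(x<750)&(abs(y-80)<260)
    m=roi&(h[...,0]>14)&(h[...,0]<32)&(h[...,1]>60)&(abs(z-62)<9)
    if board and m.sum()>50: print('board',m.sum(),np.median(z[m]),cv2.minAreaRect(C[m][:,:2].astype(np.float32)))
    m=roi&(h[...,0]>35)&(h[...,0]<60)&(h[...,1]>120)&(z<150)
    if m.any(): print('lime',m.sum(),np.median(C[m],0))
    m=roi&(h[...,0]>3)&(h[...,0]<14)&(h[...,1]>120)&(h[...,2]>60)
    for n,k in (('bar',m&(z>100)&(z<145)),('tab',m&(z>8)&(z<40))):
        if k.any(): print(n,k.sum(),np.median(C[k],0),cv2.minAreaRect(C[k][:,:2].astype(np.float32)))
E
python3 - <<'E'
from h import *
np.set_printoptions(precision=1,suppress=True)
for n in ['scene','side']: p=cam(n);stats(p);print(recognise(p,'dish')[:1])
s=read_state();print(R.from_quat(s['ee_rot']).as_matrix(),s['joints'])
E
```

```text
board 2400 60.39119787800752 ((597.3245849609375, 48.60298156738281), (341.7903747558594, 111.40613555908203), 80.20188903808594)
lime 147 [501.5 107.9  41.4]
bar 47 [502.6  99.3 120.9] ((558.26318359375, 126.87775421142578), (151.69305419921875, 44.567806243896484), 24.855661392211914)
tab 15 [432.1 124.5  22.5] ((425.7869567871094, 118.06248474121094), (24.719512939453125, 19.24999237060547), 75.82306671142578)
[{'at': [275.6, 209.1], 'conf': 0.57}]
board 2444 64.23388614255305 ((598.1002197265625, 46.90142822265625), (342.6108093261719, 111.54914855957031), 79.80330657958984)
bar 8 [629.4 143.5 106.5] ((634.831787109375, 144.02410888671875), (44.839698791503906, 9.006942749023438), 9.777687072753906)
tab 31 [427.4 123.8  25.2] ((424.85003662109375, 114.93858337402344), (29.24700927734375, 24.22533416748047), 73.31127166748047)
[{'at': [266.3, 222.4], 'conf': 0.96}]
[[ 0.9 -0.4 -0. ]
 [-0.4 -0.9  0. ]
 [-0.  -0.  -1. ]] [ 1.4  0.4  0.  -0.  -1.2 -0.3]
```

```bash
cat >> h.py <<'E'
def goto(xyz,yaw):
    "slide (m) and roll (deg) from the present pose to TCP xyz, tool x at world yaw"
    s=read_state();M=R.from_quat(s['ee_rot']).as_matrix();d=M.T@(np.array(xyz)-s['position'])/1000
    y=np.degrees(np.arctan2(M[1,0],M[0,0]));print('yaw',y,'slide',d.round(4),'roll',-((yaw-y+180)%360-180))
E
python3 - <<'E'
from h import *
np.set_printoptions(precision=3,suppress=True)
goto([500,110,404],-100)
print(cam('wrist')['T_tool_cam'])
E
```

```text
yaw -24.971381877875746 slide [0.407 0.314 0.001] roll 75.02861812212426
[[ 0.001  0.964  0.265 67.123]
 [ 1.    -0.001  0.001 -0.334]
 [ 0.001  0.265 -0.964 31.34 ]
 [ 0.     0.     0.     1.   ]]
```

>>> carry_out:
  slide:
    - [0.04, 0.03, 0]
    - [0.09, 0.07, 0]
    - [0.14, 0.11, 0]
    - [0.19, 0.15, 0]
    - [0.24, 0.19, 0]
    - [0.29, 0.225, 0]
    - [0.34, 0.265, 0]
    - [0.38, 0.295, 0]
  roll: [9, 18, 27, 37, 47, 56, 66, 75]
  claw: [0.085, 0.085, 0.085, 0.085, 0.085, 0.085, 0.085, 0.085]

```text
clock: 2.25
position: [484.3, 136.7, 405.1]
ee_rot: [-0.641, 0.768, -0.0, 0.0]
contact_force: [1.2, 1.4, 0.1]
gripper_width: 85.4
grasp_force: 0.0
```

```bash
cat > m.py <<'E'
from h import *
import sys
np.set_printoptions(precision=1,suppress=True)
p=cam('wrist');save(p,sys.argv[1]);stats(p)
q=[p,cam('scene')]
H={'dish':0,'dish_grip':115,'dish_tab':21,'dish_middle':8,'lime_center':29,'riser':0}
for t,z in H.items():
    l=[place_of(k,t) for k in q]
    for e in l[0][:2]: print(t,np.array(e['at']),round(e['conf'],2),atz(p,e['at'],z),depth(p,e['at']))
    if l[0] and l[1]: print('   tri',tri(q,[k[0]['at'] for k in l]))
print(read_state()['joints'],read_state()['position'],read_state()['clock'])
E
python3 m.py w1
```

```text
board 26402 61.42544426528207 ((605.6060791015625, 84.37857055664062), (260.5038757324219, 110.34152221679688), 80.06088256835938)
lime 700 [497.3  95.9  43.2]
bar 1023 [507.1  96.6 123.1] ((507.8080139160156, 97.9253921508789), (51.36818313598633, 12.770657539367676), 78.39237976074219)
tab 177 [421.1 122.9  23.1] ((425.6981201171875, 115.13684844970703), (25.138526916503906, 23.935443878173828), 79.58272552490234)
dish [228.3 138.1] 0.88 [506.2  97.5   0. ] [501.8  94.1  49.2]
   tri [505.6  97.6  -3.3]
dish_grip [213.5 150.2] 0.92 [509.6  96.7 115. ] [508.3  95.9 123.8]
   tri [505.   96.2 108.7]
dish_tab [305.2 144. ] 0.74 [422.4 117.3  21. ] [422.7 117.1  22.9]
   tri [422.  116.   27.7]
lime_center [225.5 136.5] 0.57 [506.2  93.3  29. ] [504.3  92.   48.5]
   tri [569.2 123.3  61.3]
[ 0.6  0.2 -0.3  0.  -1.1 -0.8] [483.6 139.3 404.7] 2.95
```

View pics/w1.png

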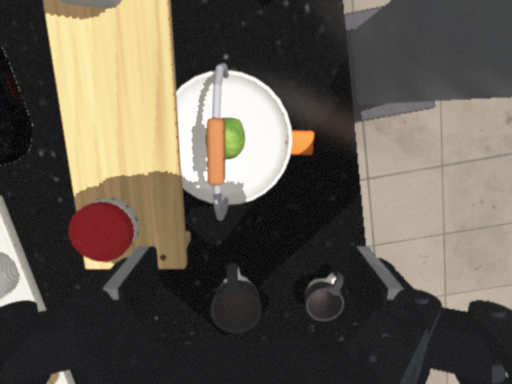

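The wrist view shows the bar at (216,152) across the dish, the lime at (228,137) beneath it, the tab at (303,143), and the larger grey cup at (237,303). The bar is measured at (508,97), with its top at about 123 mm.

```bash
python3 -c "
from h import *
goto([508,97,330],-101)"
```

```text
yaw -99.90381521686756 slide [ 0.0374 -0.0313  0.0747] roll 1.0961847831324576
```

>>> carry_out:
  slide:
    - [0.01, -0.01, 0.015]
    - [0.025, -0.02, 0.035]
    - [0.037, -0.031, 0.06]
    - [0.037, -0.031, 0.075]
    - [0.037, -0.031, 0.075]
  roll: [1, 1, 1, 1, 1]
  claw: [0.085, 0.085, 0.085, 0.085, 0.085]

```text
clock: 3.58
position: [507.7, 96.5, 328.1]
ee_rot: [-0.636, 0.772, 0.0, -0.002]
contact_force: [0.2, 0.9, -0.3]
gripper_width: 85.0
grasp_force: 0.0
```

```bash
python3 m.py w2; python3 -c "
from h import *
goto([508,97,270],-101)"
```

```text
board 40890 61.521709535868425 ((604.433837890625, 77.99486541748047), (274.6144104003906, 110.61100769042969), 80.1050796508789)
lime 921 [496.7  91.1  41.3]
bar 1754 [507.4  94.4 123.3] ((538.7127685546875, 35.92921447753906), (40.11241912841797, 185.02145385742188), 26.376361846923828)
tab 726 [425.9 114.1  23.5] ((427.93505859375, 114.16055297851562), (25.124332427978516, 29.13211441040039), 78.20125579833984)
dish [254.7 184.9] 0.95 [505.3  99.1  -0. ] [501.2  71.7 119.4]
   tri [506.3 101.5  -9.6]
dish_grip [254.1 182.8] 0.43 [501.4  71.4 115. ] [501.4  71.1 116.2]
dish_grip [252.6 184.1] 0.4 [502.4  72.  115. ] [502.3  71.4 117.7]
   tri [509.2  77.3  98.2]
dish_tab [349.6 190.8] 0.79 [422.3 115.8  21. ] [423.2 114.7  24.4]
dish_tab [262.7 344.4] 0.33 [528.2 261.   21. ] [503.2  87.5 229.1]
   tri [426.9 113.2  31.8]
lime_center [250.5 186.6] 0.68 [508.1  93.2  29. ] [503.7  72.  120.3]
   tri [507.4  94.2  23.6]
riser [142.6 150. ] 0.95 [601.1  46.5   0. ] [579.1  43.3  61.7]
   tri [598.4  46.2   3.7]
[ 0.5  0.3 -0.4  0.  -0.9 -0.7] [507.9  97.  329.8] 4.275
yaw -100.96631317057837 slide [-0.0001 -0.0001  0.0598] roll 0.03368682942164014
```

View pics/w2.png

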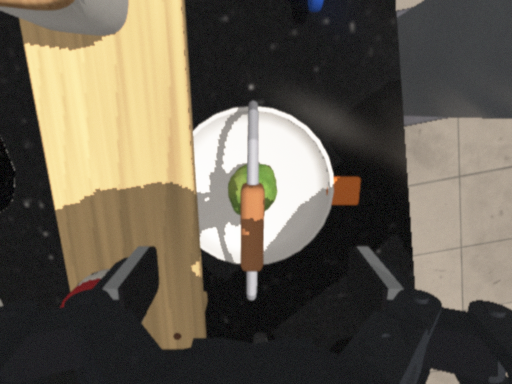

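The bar is seen at column 252, rows 185–270, between the open fingers (middle at column about 257).

```bash
python3 -c "
from h import *
np.set_printoptions(precision=1,suppress=True)
p=cam('wrist')
for uv in [(254,187),(252.5,228),(251,268)]: print(depth(p,uv),atz(p,uv,124))
C=cloud(p);m=(C[...,2]>112)&(C[...,2]<132)&(C[...,0]>470)&(C[...,0]<540)&(abs(C[...,1]-97)<24)&(p['z_map']>0)
print(m.sum(),np.median(C[m],0),cv2.minAreaRect(C[m][:,:2].astype(np.float32)))
goto([508,97,270],-101)
"
```

```text
[502.6  73.1 123. ] [502.6  72.9 124. ]
[508.2  97.5 122.5] [508.   96.9 124. ]
[513.9 122.5 123.1] [513.8 122.1 124. ]
1837 [507.4  95.5 123.2] ((507.5747375488281, 97.11056518554688), (50.80635070800781, 13.71039867401123), 78.75069427490234)
yaw -100.96962100562993 slide [-0.  -0.   0.1] roll 0.030378994370067858
```

>>> carry_out:
  slide:
    - [0, 0, 0.01]
    - [0, 0, 0.022]
    - [0, 0, 0.035]
    - [0, 0, 0.048]
    - [0, 0, 0.056]
    - [0, 0, 0.06]
    - [0, 0, 0.06]
    - [0, 0, 0.06]
  roll: [0, 0, 0, 0, 0, 0, 0, 0]
  claw: [0.085, 0.085, 0.085, 0.085, 0.085, 0.075, 0.065, 0.055]

```text
clock: 5.32
position: [508.0, 97.0, 270.1]
ee_rot: [-0.636, 0.771, -0.0, 0.0]
contact_force: [-0.1, -1.0, -0.2]
gripper_width: 54.9
grasp_force: 0.0
```

>>> carry_out:
  slide:
    - [0, 0, 0]
    - [0, 0, 0]
    - [0, 0, 0]
    - [0, 0, 0]
    - [0, 0, 0]
    - [0, 0, 0]
    - [0, 0, 0]
    - [0, 0, 0]
  roll: [0, 0, 0, 0, 0, 0, 0, 0]
  claw: [0.045, 0.037, 0.031, 0.026, 0.022, 0.019, 0.016, 0.013]

```text
clock: 6.32
position: [507.8, 96.9, 269.7]
ee_rot: [-0.636, 0.771, 0.0, -0.0]
contact_force: [-0.5, -0.7, 0.3]
gripper_width: 13.6
grasp_force: 26.5
```

>>> carry_out:
  slide:
    - [0, 0, 0]
    - [0, 0, 0]
    - [0, 0, 0]
    - [0, 0, 0]
  roll: [0, 0, 0, 0]
  claw: [0.01, 0.008, 0.006, 0.004]

```text
clock: 6.82
position: [507.8, 96.9, 269.8]
ee_rot: [-0.636, 0.771, 0.0, -0.0]
contact_force: [-1.4, -0.2, 2.0]
gripper_width: 13.4
grasp_force: 59.0
```

```bash
python3 -c "
from h import *
p=cam('wrist');save(p,'w3');stats(p);s=read_state()
for k in s:print(k,np.round(s[k],2))
p=cam('side');save(p,'s3')"
```

```text
board 52514 61.46125473493146 ((601.4370727539062, 60.819671630859375), (205.90133666992188, 110.5063705444336), 79.54158020019531)
lime 1529 [496.0031356   89.35655537  41.44107685]
bar 3675 [507.41286253  93.36847294 123.12520274] ((507.8844909667969, 97.3908462524414), (53.69758224487305, 13.804092407226562), 78.98754119873047)
tab 1128 [426.02172212 112.92171537  23.4803295 ] ((428.5993957519531, 113.1107177734375), (25.627506256103516, 29.109046936035156), 77.79115295410156)
clock 6.88
joints [ 0.5   0.35 -0.43  0.   -0.79 -0.69]
joint_vel [ 0. -0.  0.  0.  0. -0.]
joint_efforts [  0.07 -31.69  14.42   3.12   0.38   0.  ]
position [507.83  96.91 269.81]
ee_rot [-0.64  0.77 -0.   -0.  ]
contact_force [-1.91 -0.77  2.65]
wrist_torque [-0.12  0.38 -0.  ]
grasp_force 59.05
gripper_width 12.66
```

View pics/w3.png

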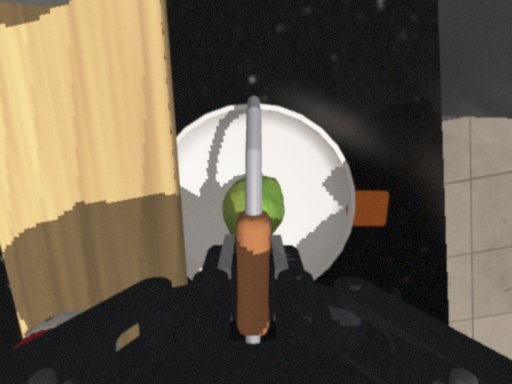

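The fingers hold the bar (opening 13 mm, 59 N), with the lime at (253,205) well clear of them. Next, a small slow lift of 8 mm, checked before drawing out.

>>> carry_out:
  slide:
    - [0, 0, -0.0005]
    - [0, 0, -0.0015]
    - [0, 0, -0.003]
    - [0, 0, -0.0045]
    - [0, 0, -0.006]
    - [0, 0, -0.007]
    - [0, 0, -0.008]
    - [0, 0, -0.008]
  roll: [0, 0, 0, 0, 0, 0, 0, 0]
  claw: [0.004, 0.004, 0.004, 0.004, 0.004, 0.004, 0.004, 0.004]

```text
clock: 7.92
position: [507.9, 96.9, 277.8]
ee_rot: [-0.636, 0.771, -0.0, 0.0]
contact_force: [1.1, 0.1, -2.8]
gripper_width: 12.8
grasp_force: 58.4
```

```bash
cat > c.py <<'E'
from h import *
import sys
np.set_printoptions(precision=1,suppress=True)
p=cam('wrist');save(p,sys.argv[1]);C=cloud(p);h=hsv(p);s=read_state()
T=np.eye(4);T[:3,:3]=R.from_quat(s['ee_rot']).as_matrix();T[:3,3]=s['position']
D=(C-s['position'])@T[:3,:3]   # tool coordinates
w=(p['z_map']>0)&(h[...,1]<60)&(h[...,2]>110)&(np.hypot(D[...,0],D[...,1])<78)&(D[...,2]>225)&(D[...,2]<290)
g=(h[...,0]>35)&(h[...,0]<60)&(h[...,1]>120)&(p['z_map']>0)&(D[...,2]>200)&(D[...,2]<290)
print('lime tool',g.sum(),np.median(D[g],0))
o=(h[...,0]>3)&(h[...,0]<14)&(h[...,1]>120)&(h[...,2]>60)&(p['z_map']>0)&(D[...,2]>225)&(D[...,2]<290)
print('tab tool',o.sum(),np.median(D[o],0))
# rim tilt: outer white points
r=np.hypot(D[...,0],D[...,1]);k=w&(r>60)
print(k.sum());A=np.c_[D[k][:,:2],np.ones(k.sum())];c=np.linalg.lstsq(A,D[k][:,2],rcond=None)[0];print('rim plane slope',(c[:2]*57.3),c[2])
print(s['position'],s['contact_force'],s['gripper_width'],s['clock'],s['joints'])
for e in place_of(p,'lime_center')[:1]: print('lime px',np.array(e['at']),e['conf'])
E
python3 c.py w4
```

```text
lime tool 1498 [  8.7   9.5 228.2]
tab tool 1182 [ -0.3  83.7 246.3]
5689
rim plane slope [ 0.  -0.6] 249.47310540065138
[507.9  96.9 277.8] [ 0.4 -0.3 -2.7] 13.160074169442977 7.975 [ 0.5  0.3 -0.4 -0.  -0.8 -0.7]
lime px [253.4 208.2] 0.78
```

The dish is off the worktop, carrying about 3 N, and level. Now drawing it out.

>>> carry_out:
  slide:
    - [0, 0.0005, 0]
    - [0, 0.0015, 0]
    - [0, 0.003, 0]
    - [0, 0.005, 0]
    - [0, 0.0075, 0]
    - [0, 0.0105, 0]
    - [0, 0.0135, 0]
    - [0, 0.0165, 0]
  roll: [0, 0, 0, 0, 0, 0, 0, 0]
  claw: [0.004, 0.004, 0.004, 0.004, 0.004, 0.004, 0.004, 0.004]

```text
clock: 9.02
position: [491.5, 100.1, 277.7]
ee_rot: [-0.636, 0.771, -0.0, 0.0]
contact_force: [-0.1, -0.3, -3.2]
gripper_width: 13.1
grasp_force: 58.5
```

>>> carry_out:
  slide:
    - [0, 0.003, 0]
    - [0, 0.006, 0]
    - [0, 0.009, 0]
    - [0, 0.012, 0]
    - [0, 0.015, 0]
    - [0, 0.018, 0]
    - [0, 0.021, 0]
    - [0.0005, 0.024, 0]
  roll: [0, 0, 0, 0, 0, 0, 0, 0]
  claw: [0.004, 0.004, 0.004, 0.004, 0.004, 0.004, 0.004, 0.004]

```text
clock: 10.02
position: [467.8, 104.2, 277.7]
ee_rot: [-0.636, 0.771, 0.0, 0.0]
contact_force: [-0.0, -0.6, -2.7]
gripper_width: 13.0
grasp_force: 58.5
```

>>> carry_out:
  slide:
    - [0, 0.003, 0]
    - [0, 0.006, 0]
    - [0, 0.009, 0]
    - [0, 0.012, 0]
    - [0, 0.015, 0]
    - [0, 0.018, 0]
    - [0, 0.021, 0]
    - [0.0005, 0.024, 0]
  roll: [0, 0, 0, 0, 0, 0, 0, 0]
  claw: [0.004, 0.004, 0.004, 0.004, 0.004, 0.004, 0.004, 0.004]

```text
clock: 11.02
position: [444.2, 108.3, 277.7]
ee_rot: [-0.636, 0.771, -0.0, 0.0]
contact_force: [-0.4, 0.5, -2.1]
gripper_width: 12.9
grasp_force: 58.5
```

>>> carry_out:
  slide:
    - [0, 0.003, 0]
    - [0, 0.006, 0]
    - [0, 0.0085, 0]
    - [0, 0.0105, 0]
    - [0, 0.012, 0]
    - [0, 0.013, 0]
    - [0, 0.0135, 0]
    - [0, 0.0135, 0]
  roll: [0, 0, 0, 0, 0, 0, 0, 0]
  claw: [0.004, 0.004, 0.004, 0.004, 0.004, 0.004, 0.004, 0.004]

```text
clock: 12.02
position: [431.1, 110.8, 277.7]
ee_rot: [-0.636, 0.771, -0.0, 0.0]
contact_force: [0.4, 0.2, -3.0]
gripper_width: 12.8
grasp_force: 58.5
```

```bash
python3 c.py w5
```

```text
lime tool 1369 [  9.5   7.7 227.6]
tab tool 1081 [ -0.1  82.8 246.2]
8353
rim plane slope [ 0.6 -0.2] 248.92377150692994
[431.2 110.8 277.7] [-0.2  1.  -2.9] 13.224372093728123 12.075 [ 0.6  0.2 -0.6  0.  -0.7 -0.8]
lime px [254.3 202.9] 0.88
```

Drawn out with the lime in place. Now lifting.

>>> carry_out:
  slide:
    - [0, 0, -0.0005]
    - [0, 0, -0.0015]
    - [0, 0, -0.003]
    - [0, 0, -0.005]
    - [0, 0, -0.0075]
    - [0, 0, -0.0105]
    - [0, 0, -0.0135]
    - [0, 0, -0.0165]
  roll: [0, 0, 0, 0, 0, 0, 0, 0]
  claw: [0.004, 0.004, 0.004, 0.004, 0.004, 0.004, 0.004, 0.004]

```text
clock: 13.12
position: [431.1, 110.8, 294.5]
ee_rot: [-0.636, 0.771, -0.0, 0.0]
contact_force: [-0.3, 1.0, -2.2]
gripper_width: 12.7
grasp_force: 58.5
```

>>> carry_out:
  slide:
    - [0, 0, -0.003]
    - [0, 0, -0.006]
    - [0, 0, -0.009]
    - [0, 0, -0.012]
    - [0, 0, -0.015]
    - [0, 0, -0.018]
    - [0, 0, -0.021]
    - [0, 0, -0.024]
  roll: [0, 0, 0, 0, 0, 0, 0, 0]
  claw: [0.004, 0.004, 0.004, 0.004, 0.004, 0.004, 0.004, 0.004]

```text
clock: 14.12
position: [431.1, 110.8, 318.4]
ee_rot: [-0.636, 0.771, 0.0, -0.0]
contact_force: [0.8, 0.1, -2.8]
gripper_width: 13.3
grasp_force: 58.5
```

>>> carry_out:
  slide:
    - [0, 0, -0.003]
    - [0, 0, -0.006]
    - [0, 0, -0.009]
    - [0, 0, -0.012]
    - [0, 0, -0.015]
    - [0, 0, -0.018]
    - [0, 0, -0.021]
    - [0, 0, -0.024]
  roll: [0, 0, 0, 0, 0, 0, 0, 0]
  claw: [0.004, 0.004, 0.004, 0.004, 0.004, 0.004, 0.004, 0.004]

```text
clock: 15.12
position: [431.1, 110.8, 342.4]
ee_rot: [-0.636, 0.771, 0.0, 0.0]
contact_force: [-0.5, 0.4, -3.8]
gripper_width: 12.6
grasp_force: 58.4
```

>>> carry_out:
  slide:
    - [0, 0, -0.003]
    - [0, 0, -0.006]
    - [0, 0, -0.009]
    - [0, 0, -0.0115]
    - [0, 0, -0.0135]
    - [0, 0, -0.015]
    - [0, 0, -0.016]
    - [0, 0, -0.0165]
  roll: [0, 0, 0, 0, 0, 0, 0, 0]
  claw: [0.004, 0.004, 0.004, 0.004, 0.004, 0.004, 0.004, 0.004]

```text
clock: 16.12
position: [431.1, 110.8, 358.7]
ee_rot: [-0.636, 0.771, 0.0, -0.0]
contact_force: [0.2, 0.7, -2.6]
gripper_width: 12.8
grasp_force: 58.5
```

```bash
python3 c.py w6
```

```text
lime tool 1323 [  9.9   8.  227.4]
tab tool 1108 [ -0.3  82.7 246.3]
8110
rim plane slope [-0.7 -0.1] 248.62984686579145
[431.1 110.8 358.8] [-0.8  0.5 -3. ] 12.931839714514819 16.175 [ 0.6  0.1 -0.5  0.  -1.  -0.8]
```

Level at 89 mm, lime centred. Now a slow quarter turn (+89° roll takes the tab from heading 169° to 80°, towards the cup).

>>> carry_out:
  slide:
    - [0, 0, 0]
    - [0, 0, 0]
    - [0, 0, 0]
    - [0, 0, 0]
    - [0, 0, 0]
    - [0, 0, 0]
    - [0, 0, 0]
    - [0, 0, 0]
  roll: [0.2, 0.7, 1.5, 2.6, 4, 5.7, 7.5, 9.4]
  claw: [0.004, 0.004, 0.004, 0.004, 0.004, 0.004, 0.004, 0.004]

```text
clock: 17.23
position: [431.1, 110.8, 358.7]
ee_rot: [-0.57, 0.822, -0.0, -0.0]
contact_force: [-0.2, -0.6, -2.6]
gripper_width: 12.8
grasp_force: 58.5
```

>>> carry_out:
  slide:
    - [0, 0, 0]
    - [0, 0, 0]
    - [0, 0, 0]
    - [0, 0, 0]
    - [0, 0, 0]
    - [0, 0, 0]
    - [0, 0, 0]
    - [0, 0, 0]
  roll: [1.9, 3.8, 5.7, 7.6, 9.5, 11.4, 13.3, 15.2]
  claw: [0.004, 0.004, 0.004, 0.004, 0.004, 0.004, 0.004, 0.004]

```text
clock: 18.23
position: [431.1, 110.8, 358.7]
ee_rot: [-0.456, 0.89, -0.0, -0.0]
contact_force: [-0.3, -0.2, -2.8]
gripper_width: 13.2
grasp_force: 58.5
```

```bash
python3 c.py w7
```

```text
lime tool 1334 [  9.6   8.4 227.4]
tab tool 1085 [ -0.2  83.1 246.2]
8108
rim plane slope [-0.7  0. ] 248.602258502426
[431.1 110.8 358.7] [-0.5  0.2 -3.5] 13.153370772558036 18.275 [ 0.6  0.1 -0.5  0.  -1.  -1.2]
lime px [254.1 207.4] 0.87
```

>>> carry_out:
  slide:
    - [0, 0, 0]
    - [0, 0, 0]
    - [0, 0, 0]
    - [0, 0, 0]
    - [0, 0, 0]
    - [0, 0, 0]
    - [0, 0, 0]
    - [0, 0, 0]
  roll: [1.5, 3.3, 5.2, 7.1, 9, 10.9, 12.8, 14.7]
  claw: [0.004, 0.004, 0.004, 0.004, 0.004, 0.004, 0.004, 0.004]

```text
clock: 19.32
position: [431.1, 110.8, 358.7]
ee_rot: [-0.339, 0.941, -0.0, 0.0]
contact_force: [-0.3, 0.6, -3.2]
gripper_width: 13.2
grasp_force: 58.5
```

>>> carry_out:
  slide:
    - [0, 0, 0]
    - [0, 0, 0]
    - [0, 0, 0]
    - [0, 0, 0]
    - [0, 0, 0]
    - [0, 0, 0]
    - [0, 0, 0]
    - [0, 0, 0]
  roll: [1.9, 3.8, 5.7, 7.6, 9.5, 11.4, 13.3, 15.2]
  claw: [0.004, 0.004, 0.004, 0.004, 0.004, 0.004, 0.004, 0.004]

```text
clock: 20.32
position: [431.1, 110.8, 358.7]
ee_rot: [-0.211, 0.977, 0.0, -0.0]
contact_force: [0.0, 0.8, -2.6]
gripper_width: 13.0
grasp_force: 58.5
```

>>> carry_out:
  slide:
    - [0, 0, 0]
    - [0, 0, 0]
    - [0, 0, 0]
    - [0, 0, 0]
    - [0, 0, 0]
    - [0, 0, 0]
    - [0, 0, 0]
    - [0, 0, 0]
  roll: [1.9, 3.8, 5.7, 7.6, 9.5, 11.4, 13.3, 15.2]
  claw: [0.004, 0.004, 0.004, 0.004, 0.004, 0.004, 0.004, 0.004]

```text
clock: 21.32
position: [431.1, 110.8, 358.7]
ee_rot: [-0.08, 0.997, 0.0, -0.0]
contact_force: [-0.8, 1.6, -3.1]
gripper_width: 12.7
grasp_force: 58.5
```

>>> carry_out:
  slide:
    - [0, 0, 0]
    - [0, 0, 0]
    - [0, 0, 0]
    - [0, 0, 0]
    - [0, 0, 0]
    - [0, 0, 0]
    - [0, 0, 0]
    - [0, 0, 0]
  roll: [1.9, 3.8, 5.7, 7.6, 9.4, 11.1, 12.7, 14.1]
  claw: [0.004, 0.004, 0.004, 0.004, 0.004, 0.004, 0.004, 0.004]

```text
clock: 22.32
position: [431.1, 110.8, 358.7]
ee_rot: [0.042, 0.999, -0.0, 0.0]
contact_force: [-0.2, 0.5, -2.6]
gripper_width: 13.1
grasp_force: 58.5
```

>>> carry_out:
  slide:
    - [0, 0, 0]
    - [0, 0, 0]
    - [0, 0, 0]
    - [0, 0, 0]
    - [0, 0, 0]
    - [0, 0, 0]
    - [0, 0, 0]
    - [0, 0, 0]
  roll: [1.4, 2.6, 3.6, 4.4, 4.9, 5.2, 5.2, 5.2]
  claw: [0.004, 0.004, 0.004, 0.004, 0.004, 0.004, 0.004, 0.004]

```text
clock: 23.32
position: [431.1, 110.8, 358.7]
ee_rot: [0.087, 0.996, 0.0, 0.0]
contact_force: [0.1, -0.7, -2.4]
gripper_width: 13.6
grasp_force: 58.5
```

```bash
python3 c.py w8; python3 -c "
from h import *
p=cam('scene');save(p,'s8');stats(p)
goto([431,111,359],-190)
p=cam('wrist');C=cloud(p);h=hsv(p);o=(h[...,0]>3)&(h[...,0]<14)&(h[...,1]>120)&(h[...,2]>60)&(C[...,2]>95)&(C[...,2]<130)
print('tab world',o.sum(),np.median(C[o],0))"
```

```text
lime tool 1348 [  9.8   8.4 227.5]
tab tool 1131 [  0.   84.1 246.2]
8112
rim plane slope [-0.6  0.1] 248.61129419786752
[431.1 110.8 358.7] [-0.1 -0.2 -3.1] 12.955347204647452 23.375 [ 0.6  0.1 -0.5  0.  -1.  -2.4]
lime px [250.3 205.1] 0.87
board 2307 60.319637248009144 ((597.4111938476562, 48.28910827636719), (342.6251525878906, 111.9760971069336), 80.28323364257812)
lime 164 [425.189275   125.74253008 130.66168449]
bar 9 [437.67290663 186.02727706 109.51939012] ((532.3352661132812, 164.218505859375), (10.87171745300293, 209.5391387939453), 74.41056823730469)
yaw 170.03246343036565 slide [ 0.0002  0.0002 -0.0003] roll 0.032463430365623935
tab world 1127 [445.52311144 193.53720476 112.41832162]
```

View pics/s8.png

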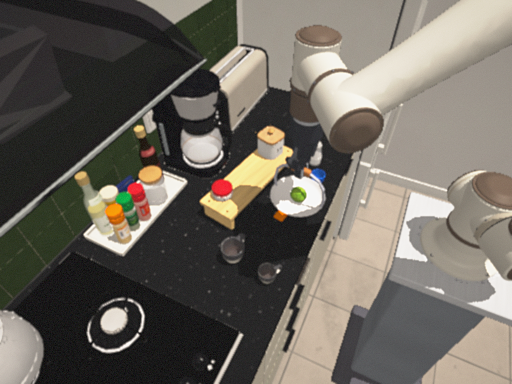

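View pics/w8.png

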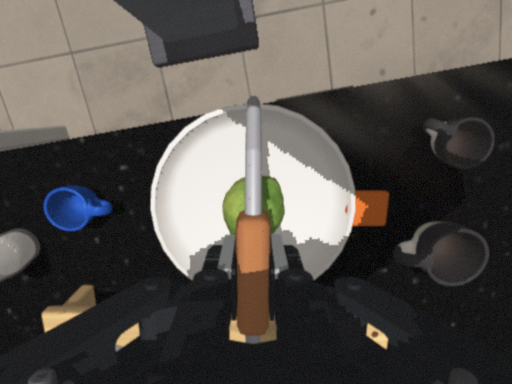

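The scene view shows the dish held in front of the shelf with its tab at (280,215) pointing to the cup at (232,250). The wrist view shows the lime centred at (253,205) and the tab at (370,208), on the cups' side. The tab's heading is 80°, matching the shelf's axis.

```bash
python3 -c "
from bench import *
print(job_done())"
```

```text
the job is handed in; nothing more can be done
None
```

The job is handed in, with no verdict returned: the dish is held level and still about 89 mm up in front of the shelf, its tab points along the shelf towards the larger grey cup, and the lime is still in the middle.

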